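# Wedge up the angle iron for fit-up

## Robot

A 6-joint arm with a two-finger parallel gripper is mounted at the origin on the work surface. World frame = base frame: x ahead of the robot, y to its left, z up, the work surface at z = 0. Lengths are in m, angles in rad, forces in N, time in s.
With the tool pointing down it reaches from about 0.25 to 0.725 m from the base axis. Payload 4 kg.
Tool frame: the origin (TCP) lies on the front face of the gripper's body, between the roots of the fingers; the fingertips stand 73 mm ahead of it and the grasp point (between the pads) lies 54 mm ahead of it; z points along the fingers, y is the line along which they close (so a half turn about z gives the same grasp; the last joint's range is limited). The gripper opens to 85 mm and grips with 20 to 120 N. Pads are 22 mm wide; open, the fingers measure 114 mm over their backs; the gripper's body (76 mm by 85 mm) begins 54 mm behind the grasp point. The pads swing forward as they close: fully open they stand 13 mm farther back than shut.
Start: joints at [-1.245, 0.241, 0.005, 1.335, 0, 1.571], TCP at [0.16, -0.474, 0.304] pointing down, gripper open.
Joint ranges: [-2.72, 2.72], [-1.05, 1.87], [-1.09, 1.28], [-1.99, 2.15], [-1.42, 1.44], [-3.14, 3.14]. Speed limits (rad/s): [2.79, 2.79, 3.14, 3.14, 3.14, 3.14].

## Interface

Orientations are given as a unit quaternion [x, y, z, w].
In Python, from workcell import bot gives the robot as it stands. The module is installed in compiled form; this text tells all that it offers.
- The arm moves only by the tool step_arm, never from a script. Its argument "rows" is a list of rows, each a list of 2 entries, a list of its own where there are three numbers: the shift along the tool's x, y, z in mm, then the turn about the tool's z in degrees. A call has 1 to 12 rows; each row is the pose to reach, as a shift and turn from the pose commanded when the call began, along the tool's axes at that moment; what a row does not reach only later rows make up. A row lasts 1/8 s, in which the tool goes at most 62.5 mm and 10.7 degrees, less where a joint would pass 70% of its speed; a pose out of reach is approached as far as the arm can. A call with a gripper value outside its range is refused whole. "claw" is the gripper's target within -1 to 1 (shut at 1, half-way at 0, fully open at -1), set as the call begins (left out, the last holds). The fingers move at their own pace and stop on an object; the grip force is fixed at half the most. Time passes only in rows, so rows that repeat a pose let the fingers close. It gives the time, the measured TCP pose, the force, the opening and the grip force at its end, in the units of the state.
- bot.get_obs(): the state, without advancing time (a new reading comes with each control period).
- bot.camera(name): name is "side" or "top" or "wrist"; returns (picture, depth): 400x640x3 uint8, red, green, blue; 400x640 float32, m along the optical axis (not along the pixel's ray), 0 where there is no reading.
- bot.camera_params(name): a dict with "fx", "fy", "cx", "cy" (pixels), "D" ([k1, k2, p1, p2, k3] as OpenCV has them; the pictures are not rectified), "pose" (4x4, takes a point from camera to world coordinates). Camera axes: x right, y up, looking along -z (the intrinsics and any distortion apply to the point x, -y, -z); pixel columns grow to the right and rows downward; lengths in m; the calibration is good to about 2 mm. A picture is of the moment at which its call begins: read the wrist's pose just before it. camera_params takes no time and is no camera call; for the wrist camera it gives the pose at the moment of the call.
- bot.job_done(): hands the job in; it is judged then, once.
Trained networks look in the newest picture that a camera, given by its name, has taken for a name from the list of things; names that differ only in an ending like _2 or _b are one class to them, and where a whole thing is asked for, a point or a joint stands for the part that bears it (a point fixed in the world has none). Each returns a list of dicts, best first, with "score" (0 to 1); they miss things now and then, are a little off and sometimes report something else, mostly with a low value. They report only what shows in the picture. A call takes as long as a camera call. They do not tell look-alikes from the thing itself.
- bot.trace(target, camera): "pixels" (400x640 bool, what is visible of it) and "uv" ([column, row] in pixels, amid what is visible of it).
The state is a dict: "clock": time; "joint_pos": joint angles; "joint_vel": joint speeds; "tau": joint torques, N m; "eef_pos": TCP position; "tool_rot": TCP orientation; "ft_force": force on the tool from outside, world axes, zero at the start; "ft_torque": the same for the moment, N m; "grip_width": finger opening in m; "grasp_force": force on a finger pad.
Only numpy, scipy, OpenCV 4.12 (cv2) and the standard library are available. Lean on these libraries where they do the work, as an engineer would, in place of code of your own. Each camera call takes 0.05 s, during which the arm holds its last target. There are 200 camera calls.

## Task

Slide the steel wedge straight up out of its slot in the wooden rack, set it down flat on the table in front of the open mouth of the blue jig with its thin nose towards the angle iron, and push it in between the two bars, under the angle, until the angle's near edge has just lifted off the bars by about 5 mm, the back of the angle still resting on the bars against its stops. Finish while holding the wedge there in the gripper, flat on the table; only the wedge may lift the angle. Leave the two plain plates in the rack, the hammer and the offcut alone.

Things in the scene. Friction and masses are not known exactly. Their poses are not given: they have to be found in the camera images.
- wedge_heel (a point): Centre of the heel of a steel wedge cut from 10 mm plate, standing on its straight edge in one of the rack's slots (any). Heel block 50 long, 50 tall, 10 mm thick, taller than the other plates; this point is 25 mm above the underside. x points along the wedge to its nose (nose tip at +125 mm, back end at -25 mm), y across its thickness, z up. In the rack the nose points roughly to world +y.
- wedge: The same wedge (0.3 kg, 150 mm long); origin on its underside at mid-length, axes as above. In front of the heel its ramp, 100 mm long, falls evenly from 24 mm high at the heel to 4 mm at the nose (2 mm per 10 mm).
- rack_top (a point): Fixed wooden rack, base 170 x 170 mm, with three slots along its x, at y = -60, 0 and +60 mm. Each slot lies between two strips 150 mm long and 8 mm thick, is 13 mm wide, 18 mm deep, open at both ends, its floor 6 mm above the table. This point is the rack's centre at the strips' tops, 24 mm above the table; z up.
- jig_mouth (a point): Fixed blue jig: two bars 100 long, 20 wide, 12 mm high, with a 40 mm wide channel between them (its floor is the table), a 12 mm high stop block on each bar's far end. x points along the channel into the jig (push direction), z up. This point: on the channel's centre line, at the height of the bars' tops, 12 mm above the table; bars begin at x = -2 mm, stops' faces at x = +84 mm.
- angle_edge (a point): Middle of the near lower edge of a loose steel angle iron, 75 x 75 x 6 mm section, 100 mm long, lying across both bars: flat leg down, upright leg at the far side, 1 mm from the stops. x points from this edge to the upright leg, y along the edge, z up. 12 mm above the table at the start: the wedge starts to lift it once its nose is 40 mm past this edge.
- angle_corner_a (a point): One end of that near lower edge of the angle iron, 50 mm along its y.
- angle_corner_b (a point): The other end of the edge, -50 mm along its y.
- angle: The angle iron (0.45 to 0.9 kg, free to slide and tip); its origin is the same point as angle_edge.
- blank_long_mid (a point): Plain rectangular steel plate, 130 x 36 mm, 10 mm thick, standing in another slot; its centre. Leave it alone.
- blank_short_mid (a point): Plain rectangular steel plate, 80 x 32 mm, 10 mm thick, standing in the remaining slot; its centre. Leave it alone.
- hammer: Hammer lying on the far part of the table, wooden handle 170 mm, steel head 100 x 22 x 22 mm; leave it alone.
- offcut: Short angle-iron offcut standing like a roof, 90 mm long, 35 mm high, to the left on the table; leave it alone.
Things that resemble listed ones, but are neither listed nor needed, are in the scene too. Leave any orange or yellow look-alike of the wedge alone.

How it is judged:
By the outcome, as a careful person would: the job done as asked, in the order asked, and still so for the second after the job is handed in, while the arm keeps its last pose, push and grip.
It also fails if it takes over 54 s, if anything falls off the work surface, if the arm or the gripper's body presses on something with over 40 N, if the wrist force passes 120 N, or if a joint passes its speed limit or range.

## Working session

There is one attempt and no reset: what is moved stays moved. The work goes in short steps, Python scripts to look and compute and a tool call to move; the robot and the scene stay as the last step left them, time stands still between calls to the robot, and variables do not carry over. Pictures are saved under pics/ and viewed, at most 10 in all, crops included, and the job is handed in when it is done.

Besides the shell and the picture viewer there is one more tool, called after "Request:" in YAML: its name, and indented under it one key for each argument. step_arm: Moves the arm, as the interface text tells. Its arguments: {"type":"object","properties":{"rows":{"type":"array"},"claw":{"type":"number"}},"required":["rows"]}

```bash
mkdir -p pics; cat > h.py <<'E'
import numpy as np, cv2
from workcell import bot
def save(n,im): cv2.imwrite('pics/'+n,cv2.cvtColor(im,cv2.COLOR_RGB2BGR))
def world(P,uv,d):
    uv=np.asarray(uv,float).reshape(-1,1,2); d=np.asarray(d,float).ravel()
    K=np.array([[P['fx'],0,P['cx']],[0,P['fy'],P['cy']],[0,0,1]])
    n=cv2.undistortPoints(uv,K,np.array(P['D'],float)).reshape(-1,2)
    c=np.c_[n[:,0]*d,-n[:,1]*d,-d]; T=np.array(P['pose'])
    return c@T[:3,:3].T+T[:3,3]
def cloud(P,d,m=None):
    m=(d>0) if m is None else (m&(d>0))
    v,u=np.nonzero(m); return np.c_[u,v],world(P,np.c_[u,v],d[v,u])
E
python3 - <<'E'
from h import *
print(bot.get_obs())
ims=[]
for c in('side','top'):
    im,d=bot.camera(c);P=bot.camera_params(c);np.savez(c+'0.npz',im=im,d=d)
    ims.append(im)
    for t in('wedge','wedge_heel','rack_top','jig_mouth','angle_edge','angle','blank_long_mid','blank_short_mid'):
        for r in bot.trace(t,c)[:3]:
            uv,p=cloud(P,d,r['pixels'])
            print(c,t,round(r['score'],2),np.round(r['uv']),r['pixels'].sum(), np.round(np.median(p,0),3) if len(p) else None)
save('side0.png',ims[0]);save('top0.png',ims[1])
E
```

```text
{'clock': 0.0, 'joint_pos': array([-1.24498111e+00,  2.41407062e-01,  3.70687052e-03,  1.33523065e+00,
       -1.85624546e-06,  1.57082445e+00]), 'joint_vel': array([ 1.03963623e-03,  1.04013094e-03,  2.61807420e-03, -1.28636974e-03,
       -1.06926288e-03, -1.76573104e-05]), 'tau': array([ 2.74388885e-04, -3.72321939e+01,  2.52405274e+01,  1.68928021e-02,
        4.82685550e-05, -1.50803029e-06]), 'eef_pos': array([ 0.1598807 , -0.47322308,  0.30300915]), 'tool_rot': array([ 9.86761595e-01,  1.62174030e-01, -1.74027329e-04, -1.05297592e-03]), 'ft_force': array([-0.03393684,  0.17367157,  0.14389605]), 'ft_torque': array([ 0.00174319,  0.02414241, -0.01267155]), 'grasp_force': 0.0, 'grip_width': 0.0852555938283643}
side wedge 0.74 [375. 231.] 272 [ 0.404 -0.066  0.016]
side wedge 0.62 [429. 201.] 331 [ 0.315 -0.231  0.017]
side wedge 0.53 [398. 134.] 178 [ 0.505 -0.493  0.015]
side wedge_heel 0.66 [391. 168.] 156 [ 0.465 -0.289  0.025]
side wedge_heel 0.66 [450. 158.] 176 [ 0.316 -0.446  0.018]
side wedge_heel 0.61 [431. 201.] 250 [ 0.314 -0.228  0.02 ]
side rack_top 0.9 [370. 173.] 
[... 465 characters left out ...]
7  0.025]
top wedge_heel 0.76 [419. 223.] 232 [ 0.47  -0.306  0.026]
top wedge_heel 0.72 [488. 210.] 307 [ 0.508 -0.51   0.017]
top wedge_heel 0.72 [472. 281.] 285 [ 0.319 -0.458  0.018]
top rack_top 0.68 [401. 208.] 3054 [ 0.522 -0.272  0.007]
top rack_top 0.56 [166. 222.] 811 [0.494 0.381 0.021]
top rack_top 0.41 [416. 225.] 233 [ 0.468 -0.297  0.026]
top jig_mouth 0.44 [256. 195.] 53 [0.562 0.133 0.012]
top angle_edge 0.85 [237. 201.] 1278 [0.545 0.186 0.019]
top angle_edge 0.49 [402. 184.] 223 [ 0.584 -0.262  0.041]
top angle 0.76 [238. 202.] 1218 [0.545 0.186 0.019]
top blank_long_mid 0.67 [399. 182.] 196 [ 0.584 -0.266  0.042]
top blank_long_mid 0.21 [165. 222.] 834 [0.495 0.382 0.021]
```

View pics/side0.png

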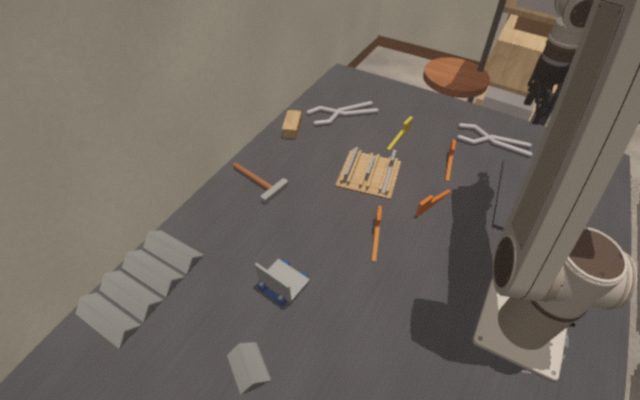

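View pics/top0.png

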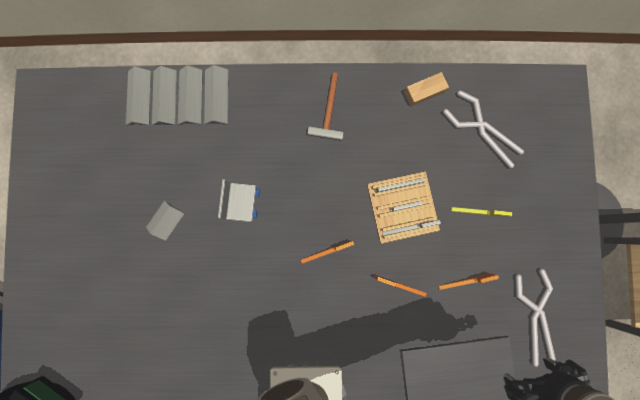

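The side view shows the rack at (370,173), the jig with the angle at (284,283) and coloured wedges nearby. In the top view the rack is at (404,207) and the jig at (240,202), with its mouth to the right (-y).

Wedge candidates in the top view:
- Grey plate in the lower rack slot, (412,228)
- Orange at (327,252)
- Orange at (400,285)
- Orange at (470,282)
- Yellow at (482,211)

Only the grey plate in the lower slot is steel and in the rack, with a taller part at its right end. I'll confirm it with a wrist view.

```bash
python3 - <<'E'
from h import *
P=bot.camera_params('wrist');print(np.round(P['pose'],3),P['fx'],P['cx'],P['cy'])
E
```

```text
[[ 0.319  0.911  0.262  0.226]
 [-0.948  0.307  0.088 -0.452]
 [ 0.    -0.276  0.961  0.375]
 [ 0.     0.     0.     1.   ]] 321.06173198408004 316.48863200735065 196.77055392960338
```

Request:
step_arm:
  rows:
    - [[50,0,0],0]
    - [[100,0,0],0]
    - [[150,0,0],0]
    - [[200,0,0],0]
    - [[250,0,0],0]
    - [[290,0,0],0]
    - [[290,0,0],0]

```text
clock: 1.78
eef_pos: [0.4373, -0.3796, 0.3033]
tool_rot: [0.986, 0.164, 0.0, -0.0]
ft_force: [-0.4, 1.1, -0.3]
grip_width: 0.0855
grasp_force: 0.0
```

```bash
python3 - <<'E'
from h import *
P=bot.camera_params('wrist');im,d=bot.camera('wrist');np.savez('w1.npz',im=im,d=d,**{k:np.array(v) for k,v in P.items()})
for t in('wedge','wedge_heel','rack_top','blank_long_mid','blank_short_mid'):
    for r in bot.trace(t,'wrist')[:3]:
        uv,p=cloud(P,d,r['pixels'])
        print(t,round(r['score'],2),np.round(r['uv']),r['pixels'].sum(), np.round(np.median(p,0),3) if len(p) else None)
save('w1.png',im)
E
```

```text
wedge 0.9 [360. 277.] 2195 [ 0.326 -0.47   0.019]
wedge 0.83 [165. 225.] 2676 [ 0.323 -0.235  0.02 ]
wedge 0.62 [258. 118.] 1453 [ 0.471 -0.304  0.028]
wedge_heel 0.83 [357. 274.] 2160 [ 0.327 -0.471  0.02 ]
wedge_heel 0.79 [ 53. 105.] 1109 [ 0.423 -0.112  0.045]
wedge_heel 0.74 [163. 224.] 2488 [ 0.324 -0.233  0.021]
rack_top 0.66 [258.  66.] 19323 [ 0.518 -0.283  0.008]
blank_long_mid 0.75 [304.   1.] 206 [ 0.59  -0.316  0.025]
blank_short_mid 0.86 [253.  57.] 1107 [ 0.526 -0.283  0.039]
```

View pics/w1.png

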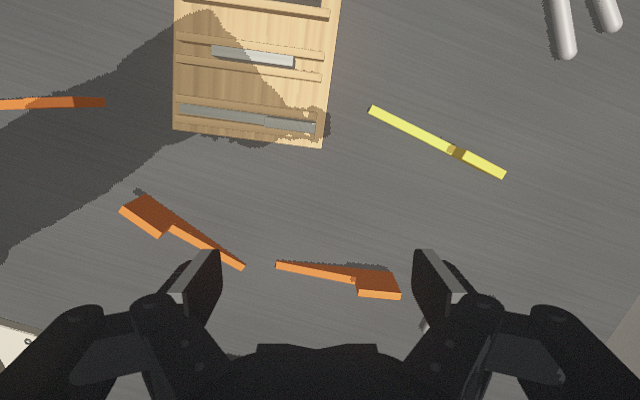

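The grey plate in the near slot spans (180,105) to (318,125). Its wider heel is at (268-318,122), on the -y end. I'll take an enlarged crop and fit its pose.

```bash
cat > fit1.py <<'E'
from h import *
z=np.load('w1.npz');P={k:z[k] for k in z.files if k not in('im','d')};im,d=z['im'],z['d']
save('w1c.png',cv2.resize(im[85:155,165:345],None,fx=4,fy=4,interpolation=cv2.INTER_CUBIC))
uv,p=cloud(P,d)
box=(p[:,0]>.4)&(p[:,0]<.62)&(p[:,1]<-.15)&(p[:,1]>-.4)
m=box&(p[:,2]>.046)&(p[:,0]<.50);q=p[m]
print('heel n',m.sum(),'uv',uv[m].min(0),uv[m].max(0),'z',np.percentile(q[:,2],[5,50,95]))
q=p[box&(p[:,2]>.050)&(p[:,0]<.50)]
r=cv2.minAreaRect(q[:,:2].astype(np.float32)*1000);print('heel top rect',r)
# rack strips tops
s=p[box&(abs(p[:,2]-.024)<.003)];r=cv2.minAreaRect(s[:,:2].astype(np.float32)*1000);print('strips',r)
b=p[box&(p[:,2]>.004)&(p[:,2]<.03)];print('base',cv2.minAreaRect(b[:,:2].astype(np.float32)*1000))
print('table z',np.median(p[(p[:,2]<.004)&(p[:,2]>-.01)][:,2]))
E
python3 fit1.py
```

```text
heel n 32052 uv [  0 116] [458 399] z [0.26271628 0.31167596 0.32713157]
heel top rect ((454.54241943359375, -341.5374755859375), (69.61991119384766, 103.9723892211914), 36.79198455810547)
strips ((516.7792358398438, -280.2932434082031), (130.13925170898438, 150.13246154785156), 11.791184425354004)
base ((517.569580078125, -279.90380859375), (152.51287841796875, 170.39138793945312), 11.627654075622559)
table z 0.0010814264749883784
```

```bash
python3 - <<'E'
from h import *
z=np.load('top0.npz');P=bot.camera_params('top');uv,p=cloud(P,z['d'])
box=(p[:,0]>.45)&(p[:,0]<.65)&(p[:,1]>.08)&(p[:,1]<.27)
for lo,hi in((.05,.12),(.015,.022),(.009,.0145)):
    q=p[box&(p[:,2]>lo)&(p[:,2]<hi)];print(lo,len(q),cv2.minAreaRect(q[:,:2].astype(np.float32)*1000) if len(q)>3 else 0)
E
```

```text
0.05 223 ((548.0457763671875, 210.9080047607422), (6.976984024047852, 99.5813980102539), 83.91177368164062)
0.015 879 ((543.2295532226562, 170.09280395507812), (78.6456527709961, 100.07646179199219), 83.8751220703125)
0.009 72 ((541.5069580078125, 167.65435791015625), (83.54086303710938, 83.75191497802734), 1.2035763263702393)
```

View pics/w1c.png

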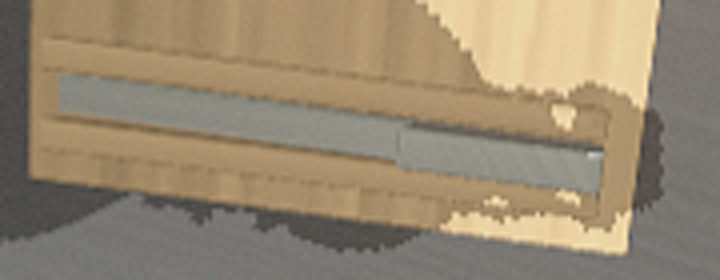

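The enlarged crop confirms it: a steel wedge with its tall heel on the right (-y) and its narrow ramp to the left, as described.

```bash
cat > fit2.py <<'E'
from h import *
import sys
def fit(f):
    z=np.load(f);P={k:z[k] for k in z.files if k not in('im','d')};uv,p=cloud(P,z['d'])
    box=(p[:,0]>.4)&(p[:,0]<.50)&(p[:,1]<-.15)&(p[:,1]>-.42)
    q=p[box&(p[:,2]>.050)&(p[:,2]<.066)]
    r=cv2.minAreaRect(q[:,:2].astype(np.float32)*1000);print('heel',len(q),r,np.median(q[:,2]))
    box=(p[:,0]>.4)&(p[:,0]<.65)&(p[:,1]<-.15)&(p[:,1]>-.42)
    s=p[box&(abs(p[:,2]-.024)<.002)];r=cv2.minAreaRect(s[:,:2].astype(np.float32)*1000);print('strips',cv2.boxPoints(r))
fit(sys.argv[1])
E
python3 fit2.py w1.npz
```

```text
heel 558 ((477.4739685058594, -338.6963806152344), (10.07866096496582, 50.14361572265625), 11.225373268127441) 0.056834874543779806
strips [[ 437.7432  -220.10768]
 [ 468.42206 -367.07217]
 [ 595.62524 -340.5185 ]
 [ 564.94635 -193.55399]]
```

Request:
step_arm:
  rows:
    - [[10,-5,15],-10]
    - [[20,-10,30],-20]
    - [[30,-15,45],-30]
    - [[40,-20,60],-40]
    - [[51,-26,70],-50]
    - [[51,-26,80],-60]
    - [[51,-26,80],-70]
    - [[51,-26,80],-80]
    - [[51,-26,80],-82.6]
    - [[51,-26,80],-82.6]
  claw: 0.25

```text
clock: 3.32
eef_pos: [0.4741, -0.3405, 0.2242]
tool_rot: [0.635, 0.772, -0.0, 0.0]
ft_force: [0.3, 0.3, -0.2]
grip_width: 0.0325
grasp_force: 0.0
```

```bash
python3 - <<'E'
from h import *
o=bot.get_obs();print(o['eef_pos'],o['tool_rot'],o['joint_pos'],o['grip_width'])
P=bot.camera_params('wrist');im,d=bot.camera('wrist');np.savez('w2.npz',im=im,d=d,**{k:np.array(v) for k,v in P.items()})
a,b=o['tool_rot'][:2];print('heading',np.degrees(2*np.arctan2(b,a)))
E
python3 fit2.py w2.npz
```

```text
[ 0.47405672 -0.34054337  0.22419758] [ 6.35076820e-01  7.72448969e-01 -6.00911679e-06  1.49601733e-04] [-6.22929652e-01  4.48455485e-01  9.29736301e-02  1.21501669e+00
 -3.14804896e-05  7.53286294e-01] 0.03254172336111876
heading 101.1486343228283
heel 824 ((476.98333740234375, -338.7492980957031), (9.536786079406738, 50.556060791015625), 11.212368965148926) 0.05682635030842892
strips [[ 438.22263 -219.00406]
 [ 467.3586  -365.90164]
 [ 614.1549  -336.78574]
 [ 585.0189  -189.88815]]
```

Request:
step_arm:
  rows:
    - [[1,3,20],0]
    - [[1,3,45],0]
    - [[1,3,70],0]
    - [[1,3,90],0]
    - [[1,3,105],0]
    - [[1,3,115],0]
    - [[1,3,120],0]
    - [[1,3,120],0]
    - [[1,3,120],0]

```text
clock: 4.5
eef_pos: [0.4779, -0.3386, 0.1046]
tool_rot: [0.634, 0.773, 0.0, 0.001]
ft_force: [-0.6, -0.2, -0.4]
grip_width: 0.0317
grasp_force: 0.0
```

Request:
step_arm:
  rows:
    - [[0,0,0],0]
    - [[0,0,0],0]
    - [[0,0,0],0]
    - [[0,0,0],0]
    - [[0,0,0],0]
    - [[0,0,0],0]
    - [[0,0,0],0]
  claw: 1

```text
clock: 5.38
eef_pos: [0.4778, -0.3386, 0.1046]
tool_rot: [0.634, 0.773, -0.0, 0.001]
ft_force: [-0.6, -0.2, 5.5]
grip_width: 0.0088
grasp_force: 60.4
```

Request:
step_arm:
  rows:
    - [[0,0,-5],0]
    - [[0,0,-12],0]
    - [[0,0,-20],0]
    - [[0,0,-30],0]
    - [[0,0,-45],0]
    - [[0,0,-65],0]
    - [[0,0,-85],0]
    - [[0,0,-105],0]
    - [[0,0,-115],0]
    - [[0,0,-115],0]

```text
clock: 6.62
eef_pos: [0.4779, -0.3386, 0.2201]
tool_rot: [0.634, 0.773, 0.0, 0.001]
ft_force: [0.4, -0.1, -3.5]
grip_width: 0.0093
grasp_force: 59.4
```

Request:
step_arm:
  rows:
    - [[25,8,-10],1]
    - [[65,22,-20],3]
    - [[110,37,-30],5]
    - [[155,53,-30],7]
    - [[200,68,-30],9]
    - [[245,83,-30],11]
    - [[290,98,-30],13]
    - [[335,114,-30],15]
    - [[375,127,-30],17]
    - [[405,138,-30],17.4]
    - [[418,142,-30],17.4]
    - [[418,142,-30],17.4]

```text
clock: 8.12
eef_pos: [0.5347, 0.0996, 0.2482]
tool_rot: [0.743, 0.669, -0.001, -0.0]
ft_force: [-0.1, -0.7, -2.6]
grip_width: 0.0088
grasp_force: 59.3
```

```bash
python3 - <<'E'
from h import *
o=bot.get_obs();print(o['eef_pos'],o['tool_rot'],o['joint_pos'],o['joint_vel'].max())
a,b=o['tool_rot'][:2];print('heading',np.degrees(2*np.arctan2(b,a)))
P=bot.camera_params('wrist');im,d=bot.camera('wrist');np.savez('w3.npz',im=im,d=d,**{k:np.array(v) for k,v in P.items()})
save('w3.png',im)
uv,p=cloud(P,d)
box=(p[:,0]>.45)&(p[:,0]<.63)&(p[:,1]>.08)&(p[:,1]<.27)
for lo,hi in((.05,.092),(.016,.022),(.0095,.0145)):
    q=p[box&(p[:,2]>lo)&(p[:,2]<hi)];r=cv2.minAreaRect(q[:,:2].astype(np.float32)*1000) if len(q)>3 else 0
    print(lo,len(q),r,'\n',cv2.boxPoints(r) if r else '')
E
```

```text
[0.53473608 0.09956617 0.24818635] [ 7.43478831e-01  6.68758946e-01 -8.20063838e-04 -1.67401252e-04] [ 1.84330313e-01  3.57399654e-01  1.91278484e-02  1.23409879e+00
 -5.69026549e-04  1.86084622e+00] 0.0038427665800387263
heading 83.94273968258689
0.05 2329 ((548.150390625, 209.39796447753906), (6.784991264343262, 100.0588150024414), 83.30402374267578) 
 [[498.06668 211.86209]
 [597.443   200.19513]
 [598.23413 206.93384]
 [498.8578  218.6008 ]]
0.016 7156 ((544.9156494140625, 182.0334014892578), (87.8492202758789, 100.80651092529297), 83.97317504882812) 
 [[490.17917 143.64362]
 [590.4285  133.05954]
 [599.6521  220.42319]
 [499.40277 231.00726]]
0.0095 417 ((541.2459106445312, 132.71292114257812), (9.459906578063965, 79.92534637451172), 83.10618591308594) 
 [[501.0044  132.81387]
 [580.3519  123.22046]
 [581.4874  132.61197]
 [502.1399  142.20538]]
```

View pics/w3.png

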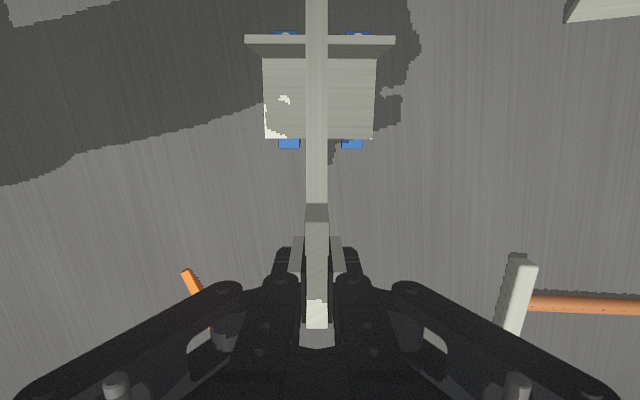

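The view shows the wedge held straight, nose upward in the picture, along the jig axis (column 316). The angle's near edge is at row 138 between columns 265 and 373, with the bar ends at row 147. I'll check the wedge's pose in the hand next.

```bash
python3 - <<'E'
from h import *
z=np.load('w3.npz');P={k:z[k] for k in z.files if k not in('im','d')};uv,p=cloud(P,z['d'])
o=bot.get_obs();e=o['eef_pos'];h=np.radians(83.94);u=np.array([np.cos(h),np.sin(h)]);n=np.array([np.sin(h),-np.cos(h)])
r=p[:,:2]-e[:2];a=r@u*1000;b=r@n*1000;zz=(p[:,2]-e[2])*1000
m=(abs(b)<8)&(zz>-120)&(zz<-30)&(a>-40)&(a<140)
for lo in range(-30,130,10):
    k=m&(a>=lo)&(a<lo+10)
    if k.sum()>5: print(lo,k.sum(),'b mid %.1f'%((np.percentile(b[k],3)+np.percentile(b[k],97))/2),'z %.1f %.1f %.1f'%tuple(np.percentile(zz[k],[5,50,95])))
k=m&(a>32)&(a<95)&(zz<-60);s=np.polyfit(a[k],zz[k],1);print('ramp',s,'yaw',np.degrees(np.polyfit(a[k],b[k],1)[0]))
k=m&(zz>-54)&(a>-30)&(a<30);print('heel a',np.percentile(a[k],[1,99]),np.polyfit(a[k],zz[k],1))
E
```

```text
-30 170 b mid -0.1 z -48.8 -47.9 -46.8
-20 473 b mid -0.1 z -48.6 -47.7 -35.3
-10 710 b mid -0.1 z -48.5 -47.3 -33.8
0 817 b mid -0.0 z -48.5 -47.1 -32.6
10 1160 b mid -0.0 z -62.0 -47.6 -34.7
20 974 b mid -0.3 z -74.7 -55.4 -47.2
30 455 b mid -0.4 z -77.2 -75.7 -74.3
40 456 b mid -0.4 z -79.2 -77.7 -76.3
50 494 b mid -0.1 z -81.2 -79.8 -78.3
60 484 b mid -0.1 z -83.2 -81.7 -80.4
70 505 b mid -0.1 z -85.3 -83.8 -82.4
80 499 b mid -0.1 z -87.2 -85.8 -84.5
90 501 b mid -0.1 z -89.2 -87.9 -86.4
100 521 b mid -0.1 z -91.3 -89.8 -88.3
110 298 b mid -0.4 z -92.6 -91.5 -90.3
ramp [ -0.20116944 -68.69417747] yaw 0.28529960486578426
heel a [-23.16864927  25.72182201] [-2.76057616e-02 -4.47779109e+01]
```

Request:
step_arm:
  rows:
    - [[-25,1,0],0]
    - [[-60,1,0],0]
    - [[-95,1,10],0]
    - [[-124,1,30],0]
    - [[-124,1,60],0]
    - [[-124,1,90],0]
    - [[-124,1,115],0]
    - [[-124,1,130],0]
    - [[-124,1,138],0]
    - [[-124,1,141],0]
    - [[-124,1,141],0]

```text
clock: 9.55
eef_pos: [0.5233, -0.0241, 0.1085]
tool_rot: [0.744, 0.668, 0.0, 0.0]
ft_force: [0.3, -0.2, -2.7]
grip_width: 0.0087
grasp_force: 59.2
```

Request:
step_arm:
  rows:
    - [[0,0,3],0]
    - [[0,0,6],0]
    - [[0,0,8],0]
    - [[0,0,9],0]
    - [[0,0,9],0]

```text
clock: 10.18
eef_pos: [0.5228, -0.024, 0.0988]
tool_rot: [0.744, 0.668, -0.0, -0.0]
ft_force: [-0.6, 0.0, -1.8]
grip_width: 0.0086
grasp_force: 59.3
```

Request:
step_arm:
  rows:
    - [[0,0,0.5],0]
    - [[0,0,1],0]
    - [[0,0,1],0]

```text
clock: 10.55
eef_pos: [0.5229, -0.0241, 0.0986]
tool_rot: [0.744, 0.668, 0.0, 0.0]
ft_force: [-2.3, 0.0, 5.6]
grip_width: 0.0091
grasp_force: 60.4
```

Request:
step_arm:
  rows:
    - [[8,0,0],0]
    - [[16,0,0],0]
    - [[24,0,0],0]
    - [[32,0,0],0]
    - [[40,0,0],0]
    - [[48,0,0],0]
    - [[56,0,0],0]
    - [[64,0,0],0]
    - [[70,0,0],0]
    - [[74,0,0],0]
    - [[74,0,0],0]

```text
clock: 11.92
eef_pos: [0.5317, 0.0496, 0.0986]
tool_rot: [0.744, 0.668, 0.001, 0.001]
ft_force: [0.4, -4.5, 5.0]
grip_width: 0.0085
grasp_force: 60.5
```

```bash
cat > look.py <<'E'
from h import *
import sys
o=bot.get_obs();print(o['eef_pos'],o['ft_force'],o['ft_torque'])
P=bot.camera_params('wrist');im,d=bot.camera('wrist');save(sys.argv[1],im)
uv,p=cloud(P,d);e=o['eef_pos']
h=np.radians(83.85);u=np.array([np.cos(h),np.sin(h)]);n=np.array([np.sin(h),-np.cos(h)])
r=(p[:,:2]-np.array([.5403,.1386]));a=r@u*1000;b=r@n*1000;z=p[:,2]*1000
for s in(-1,1):
    k=(b*s>12)&(b*s<48)&(z>14)&(z<34)&(a>-8)&(a<62);f=(b*s>12)&(b*s<48)&(a>5)&(a<60)&(z>14)&(z<34)
    c=np.polyfit(a[f],z[f],1);print('side',s,f.sum(),'near edge a',np.percentile(a[k],1),'top plane z0,slope',c[1],c[0],'z at 70',np.polyval(c,70))
f=(abs(b)>12)&(abs(b)<48)&(a>5)&(a<60)&(z>14)&(z<34)
c=np.linalg.lstsq(np.c_[a[f],b[f],np.ones(f.sum())],z[f],rcond=None)[0];print('plane a,b,c',c)
k=(abs(b)>12)&(abs(b)<48)&(z>40)&(z<95)&(a>50);print('upright a',np.percentile(a[k],[2,98]) if k.any() else None)
E
python3 look.py w4.png
```

```text
[0.53171523 0.04963111 0.09862265] [ 0.35394218 -4.48688348  5.01059027] [-0.78442477  0.05595279 -0.03076063]
side -1 3762 near edge a -2.1155062515443337 top plane z0,slope 19.088957717317186 -0.007033302521621868 z at 70 18.596626540803655
side 1 3753 near edge a -0.9905471014322877 top plane z0,slope 18.968885184258056 -0.001154904320869858 z at 70 18.888041881797164
plane a,b,c [-4.09579490e-03 -8.02631174e-04  1.90288866e+01]
upright a None
```

Request:
step_arm:
  rows:
    - [[3,0,0],0]
    - [[6,0,0],0]
    - [[9,0,0],0]
    - [[12,0,0],0]
    - [[15,0,0],0]
    - [[18,0,0],0]
    - [[21,0,0],0]
    - [[23,0,0],0]
    - [[24,0,0],0]
    - [[24,0,0],0]

```text
clock: 13.22
eef_pos: [0.534, 0.072, 0.0986]
tool_rot: [0.744, 0.668, -0.001, 0.002]
ft_force: [-0.0, -8.0, 6.9]
grip_width: 0.0089
grasp_force: 60.7
```

```bash
python3 look.py w5.png
```

```text
[0.53396364 0.07197164 0.09859187] [-0.03729072 -7.98077918  6.86679887] [-1.61206477  0.18618891  0.00730677]
side -1 8265 near edge a 0.18687266506985253 top plane z0,slope 22.513576797171076 -0.04944608395094767 z at 70 19.052350920604738
side 1 8244 near edge a 0.06455766091192403 top plane z0,slope 22.427618766541862 -0.0483229436716427 z at 70 19.045012709526873
plane a,b,c [-4.88876341e-02 -9.93812139e-04  2.24706445e+01]
upright a None
```

View pics/w5.png

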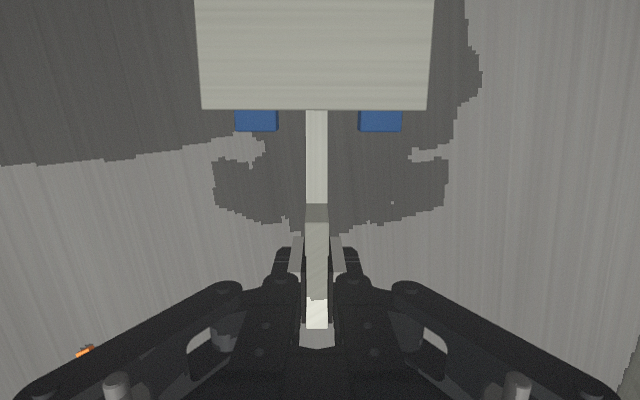

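The wedge is centred in the channel under the angle (column 316). The edge (row 109) is level and about 3.6 mm up, so roughly 7 mm more is needed.

Request:
step_arm:
  rows:
    - [[2,0,0],0]
    - [[4,0,0],0]
    - [[6,0,0],0]
    - [[7,0,0],0]
    - [[7,0,0],0]
    - [[7,0,0],0]

```text
clock: 14.02
eef_pos: [0.5347, 0.0789, 0.0986]
tool_rot: [0.744, 0.668, -0.001, 0.002]
ft_force: [-1.2, -8.6, 6.8]
grip_width: 0.0089
grasp_force: 60.7
```

```bash
python3 look.py w6.png; python3 - <<'E'
from h import *
im,d=bot.camera('side');save('s6.png',cv2.resize(im[210:330,210:350],None,fx=5,fy=5,interpolation=cv2.INTER_CUBIC))
E
```

```text
[0.53466716 0.07892032 0.09859727] [-1.15867738 -8.59644043  6.82852072] [-1.58188802  0.16141624  0.01074745]
side -1 9660 near edge a 0.7448694825351833 top plane z0,slope 23.88985340738117 -0.06663101557550458 z at 70 19.225682317095853
side 1 9575 near edge a 0.5600286185441378 top plane z0,slope 23.791189204680084 -0.06626162424269959 z at 70 19.152875507691114
plane a,b,c [-6.64481355e-02 -1.45342532e-03  2.38405802e+01]
upright a None
```

View pics/s6.png

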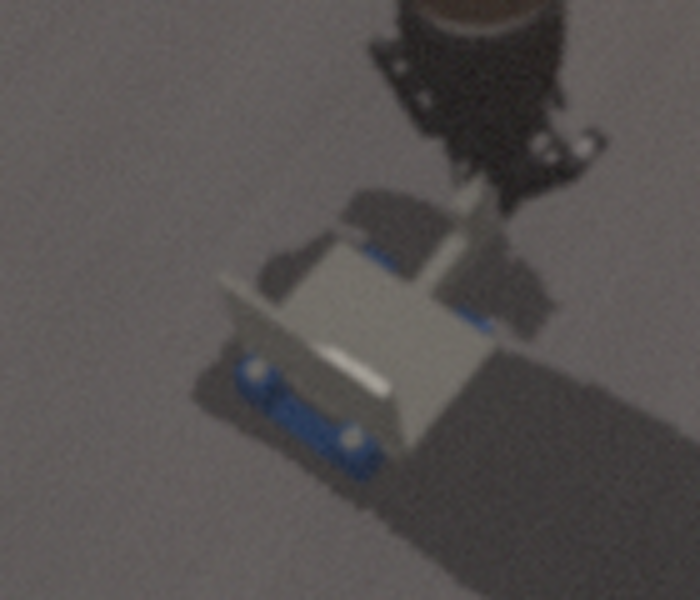

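The side crop shows the angle resting at the back against its stops (245,375 and 360,455). Its near edge is lifted evenly by about 4.9 mm, with the wedge held flat in the gripper.

```bash
python3 -c "
from workcell import bot
print(bot.job_done())"
```

```text
the job is handed in; nothing more can be done
None
```

I handed the job in at about 14 s: the steel wedge is held flat on the table in the gripper, pushed under the angle, whose near edge measured about 4.9 mm off the bars with its back still against the stops.

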